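Open the blue stain bottle's safety cap

ROBOT

A 6-joint arm with a two-finger parallel gripper is mounted at the origin on the work surface; the furniture and walls round the work are solid. World frame = base frame: x ahead of the robot, y to its left, z up, the work surface at z = 0. Lengths are in m, angles in rad, forces in N, time in s.
With the tool pointing down it reaches from about 0.25 to 0.725 m from the base axis. Payload 4 kg.
Tool frame: the origin (TCP) lies on the centre line of the jaws, within the pads' length; the fingertips stand ahead of it and the grasp point (between the pads) lies 3 mm ahead of it (bot.tcp_to_tips is the z of the fingertips in the tool frame, in m); z points along the fingers, y is the line along which they close (so a half turn about z gives the same grasp; the last joint's range is limited). The gripper opens to 85 mm and grips with 20 to 120 N. Pads are 22 mm wide; open, the fingers measure 114 mm over their backs; the gripper's body (76 mm by 85 mm) begins 54 mm behind the grasp point. The pads swing forward as they close: fully open they stand 13 mm farther back than shut.
Start: joints at [1.223, 0.241, 0.005, 1.335, 0, 1.571], TCP at [0.17, 0.47, 0.253] pointing down, gripper open.
Joint ranges: [-2.72, 2.72], [-1.05, 1.87], [-1.09, 1.28], [-1.99, 2.15], [-1.42, 1.44], [-3.14, 3.14]. Speed limits (rad/s): [2.79, 2.79, 3.14, 3.14, 3.14, 3.14].

INTERFACE

Orientations are given as a unit quaternion [x, y, z, w].
In Python, from workcell import telemetry, camera, camera_params, ticket, boxes_of, cut_out, spot_point, bot gives the robot as it stands.
- The arm moves only by the shell command python3 -m creep 'ROWS'. ROWS is text: rows parted by semicolons, each of 5 numbers parted by spaces: the opening, from 0 (shut) to 1 (fully open), then the shift along the tool's x, y, z in units of 150 mm (1.0 is 150 mm), then the turn about the tool's z in units of 180 degrees (1.0 is 180 degrees). In form: claw x y z turn; .... A call has 1 to 12 rows; each row is the pose to reach, as a shift and turn from the pose commanded when the call began, along the tool's axes at that moment, turning the shorter way round; what a row does not reach only later rows make up. A row lasts 1/8 s, in which the tool goes at most 62.5 mm and 10.7 degrees, less where a joint would pass 70% of its speed; a pose out of reach is approached as far as the arm can. A call with a number of a shift or a turn outside -1 to 1 is refused whole. A call with a gripper value outside its range is refused whole. The fingers move at their own pace and stop on an object; the grip force is fixed at half the most. Time passes only in rows, so rows that repeat a pose let the fingers close. It gives the time, the measured TCP pose, the force, the opening and the grip force at its end, in the units of the state.
- telemetry.get_obs(): the state, without advancing time (a new reading comes with each control period).
- camera(name): name is "side" or "top" or "wrist"; returns the picture (420x560x3 uint8, red, green, blue); there is no depth.
- camera_params(name): a dict with "camera_matrix" (3x3 intrinsics, pixels), "eye" and "attitude" of the camera in the world. Camera axes: x right, y down, z forward; pixel columns grow to the right and rows downward; lengths in m; the calibration is good to about 2 mm. A picture is of the moment at which its call begins: read the wrist's pose just before it. camera_params takes no time and is no camera call; for the wrist camera it gives the pose at the moment of the call.
- ticket.job_done(): hands the job in; it is judged then, once.
Trained networks look in the newest picture that a camera, given by its name, has taken for a name from the list of things; names that differ only in an ending like _2 or _b are one class to them, and where a whole thing is asked for, a point or a joint stands for the part that bears it (a point fixed in the world has none). Each returns a list of dicts, best first, with "conf" (0 to 1); they miss things now and then, are a little off and sometimes report something else, mostly with a low value. They report only what shows in the picture. A call takes as long as a camera call. They do not tell look-alikes from the thing itself.
- boxes_of(thing, camera): "at" ([x, y, z] in m, in world coordinates, good to about 4 mm: the middle of the surface that is visible of it).
- cut_out(thing, camera): "pixels" (420x560 bool, what is visible of it).
- spot_point(thing, camera): "at" ([x, y, z] in m, in world coordinates, good to about 4 mm: a listed point, or the origin of a listed thing).
The state is a dict: "clock": time; "joint_pos": joint angles; "joint_vel": joint speeds; "tau": joint torques, N m; "eef_pos": TCP position; "tool_rot": TCP orientation; "ft_force": force on the tool from outside, world axes, zero at the start; "ft_torque": the same for the moment, N m; "grip_width": finger opening in m; "grasp_force": force on a finger pad.
Only numpy, scipy, OpenCV 4.12 (cv2) and the standard library are available. Lean on these libraries where they do the work, as an engineer would, in place of code of your own. Each camera call takes 0.05 s, during which the arm holds its last target. There are 200 camera calls.

TASK

Open the blue stain bottle for the next batch of casting slip: first take the blue test tile off its cap and hang it by its hole on the wooden peg of the bottle stand, hole end up. Then press the bottle's safety cap down against its spring, twist it counter-clockwise while it is down until it is free, and lift it off. Finish still holding the cap level in the gripper, straight above the bottle with at least 5 cm of air between cap and neck, the blue bottle left standing in its well, and the red bottle, slip tub and bisque cup left as they are.

Things in the scene. Friction and masses are not known exactly. Their poses are not given: they have to be found in the camera images.
- stand: Fixed plywood bottle stand, base 160 x 250 x 12 mm. Origin on the bench; x points to its upright board, away from the robot, y to the left. Two square wells (63 mm inside, walls 8 mm thick, 24 mm high above the base) centred at x -45, y +56 and -56 mm: one holds the blue bottle, one the red. Upright board: 100 mm wide, front face at x +60 mm, top 240 mm above the bench, with one peg.
- peg: Fixed round wooden peg, 6 mm thick, 45 mm long, on the front face of the stand's upright board, in its middle, 200 mm above the bench. It points toward the robot and slopes up 30 degrees above level. Origin on its axis where it leaves the board; z runs along the peg to its free end, y is level.
- peg_tip (a point): Free end of the peg, on its axis, 45 mm from the origin of peg.
- blue_bottle: Square white plastic bottle with a blue band, 60 x 60 mm, about 0.55 kg; shoulder from 72 to 85 mm, round neck up to its rim 117 mm above the underside. Origin at the centre of its underside, z up. It stands loose (1.5 mm play each side) in one of the wells, 12 mm above the bench; the well keeps it from turning.
- cap: Grey ribbed round safety cap of the blue bottle, 55 mm across, 35 mm high, 47 g. Origin at the centre of its lower rim, z up. Closed, this lies 95 mm above the bottle's underside. Held by lugs: press it down 3.5 to 6 mm (end stop) and, kept down, turn it counter-clockwise (from above) 60 degrees; 42 to 78 is free, clockwise is blocked. Then it rises 3 mm by its spring and pulls straight off.
- cap_top (a point): Centre of the cap's flat top, 35 mm above the cap's origin. The spring inside the cap pushes back with about 5 N at rest and 13 N when the cap is pressed 4.5 mm.
- tile: Loose flat fired clay tile with a blue glazed patch, 76 x 44 x 8 mm, about 45 g. At the start it lies on the blue bottle's cap, centred within a few mm, glaze up, hole end roughly away from the robot. Origin at the centre of its underside; x along its length to the hole end, z out of the glazed face. One through hole, 18 mm across.
- tile_hole (a point): Centre of the tile's hole, 22 mm from the tile's centre toward its hole end (16 mm from that end), half way through the thickness.
- red_bottle: Bottle of the same kind with a red band, its cap on (cap's top 130 mm above its underside), in the other well; leave alone. Origin at the centre of its underside.
- slip_tub: White plastic tub, 88 mm across, 66 mm high, on the bench left of the stand; leave alone. Origin at the centre of its underside.
- bisque_cup: Unglazed clay cup, 68 mm across, 62 mm high, on the bench right of the stand; leave alone. Origin at the centre of its underside.
There are look-alikes about, which are no part of the job. Several things have the shape of the cap; the one meant has the colours described above.

How it is judged:
On the way, in this order (a step that is already met when the one before it is completed fails the run):
1. the tile hangs by its hole on the peg, let go (z of tile_hole in the frame of peg between -0.006 and 0.042 m and x of tile_hole in the frame of peg between -0.014 and 0.014 m and y of tile_hole in the frame of peg between -0.011 and 0.011 m and angle between tile's own x axis and vertical below 0.7 rad and contact force between tile and stand above 0.1 N and contact force between the fingers and tile below 0.05 N and linear speed of tile below 0.05 m/s), for 0.2 s.
2. the cap is gripped and pressed down more than 3 mm, not yet turned (z of cap in the frame of blue_bottle below 0.092 m and angle between the x axis of cap and the x axis of blue_bottle, either way round below 0.35 rad and contact force between the fingers and cap above 1 N), for 0.04 s.
3. the cap is turned more than 35 degrees while still on the neck (z of cap in the frame of blue_bottle below 0.101 m and angle between the x axis of cap and the x axis of blue_bottle, either way round above 0.61 rad), for 0.04 s.
At the end, for the whole second after the job is handed in: The gripper holds the cap still and level (14 deg), its rim 50 mm or more above the neck, within 40 mm of the bottle's axis, touching nothing else; the blue bottle stands in its well; the tile hangs at rest on the peg through its hole, hole end up (40 deg), let go (all of step 1 and z of blue_bottle in the frame of stand below 0.018 m and angle between blue_bottle's own z axis and vertical below 0.1 rad and z of cap in the frame of blue_bottle above 0.167 m and horizontal distance between cap and blue_bottle below 0.04 m and angle between cap's own z axis and vertical below 0.25 rad and contact force between the fingers and cap above 1 N and contact force between cap and blue_bottle below 0.05 N and contact force between cap and stand below 0.05 N and contact force between cap and red_bottle below 0.05 N and linear speed of cap below 0.03 m/s); the arm keeps its last pose, push and grip.
It fails at once if the blue bottle is lifted out of or tipped in its well (z of blue_bottle in the frame of stand above 0.025 m or angle between blue_bottle's own z axis and vertical above 0.25 rad).
It fails at once if the red bottle is disturbed (distance of red_bottle from where it was at the start of the episode above 0.015 m or angle between red_bottle's own z axis and vertical above 0.2 rad).
It fails at once if the slip tub is disturbed (distance of slip_tub from where it was at the start of the episode above 0.03 m).
It fails at once if the bisque cup is disturbed (distance of bisque_cup from where it was at the start of the episode above 0.03 m).
It also fails if it takes over 58 s, if anything falls off the work surface, if the arm or the gripper's body presses on something with over 40 N, if the wrist force passes 120 N, or if a joint passes its speed limit or range.

## Working session

There is one attempt and no reset: what is moved stays moved. The work goes in short steps, Python scripts to look and compute and a shell command to move; the robot and the scene stay as the last step left them, time stands still between calls to the robot, and variables do not carry over. Pictures are saved under pics/ and viewed, at most 10 in all, crops included, and the job is handed in when it is done.

```bash
ls; mkdir -p pics; python3 - <<'E'
from workcell import telemetry, camera, camera_params, boxes_of, spot_point, bot
import cv2,numpy as np
o=telemetry.get_obs();print(o['clock'],o['eef_pos'],o['tool_rot'],o['ft_force'],bot.tcp_to_tips)
ims=[]
for c in ("side","top"):
    im=camera(c);cv2.imwrite(f'pics/{c}0.png',im[:,:,::-1]);ims.append(im)
    p=camera_params(c);print(c,np.round(p['eye'],3),p['attitude'],np.round(p['camera_matrix'],1).tolist())
    for t in ("tile_hole","tile","peg_tip","peg","cap_top","stand","blue_bottle"):
        print(t,[(np.round(d['at'],3).tolist(),round(d['conf'],2)) for d in spot_point(t,c)])
E
```

```text
pics
0.0 [0.17019475 0.46948917 0.25239333] [ 1.73013838e-01  9.84918798e-01 -1.06830889e-03 -1.76772831e-04] [-0.33884208 -0.33527725  0.17221565] 0.022
side [ 0.093 -0.725  0.692] [ 0.85062381 -0.20541873  0.12219535 -0.46830607] [[390.2, 0.0, 278.7], [0.0, 390.2, 202.0], [0.0, 0.0, 1.0]]
tile_hole [([0.562, 0.009, 0.145], 0.56)]
tile [([0.541, 0.015, 0.144], 0.65), ([0.562, 0.011, 0.145], 0.41)]
peg_tip [([0.597, 0.08, 0.223], 0.96)]
peg [([0.629, 0.079, 0.202], 0.45)]
cap_top [([0.725, -0.002, 0.039], 0.85), ([0.569, -0.138, 0.038], 0.77), ([0.721, 0.089, 0.035], 0.77), ([0.531, 0.009, 0.141], 0.55)]
stand [([0.574, 0.074, 0.004], 0.86), ([0.524, 0.125, 0.012], 0.67)]
blue_bottle [([0.535, 0.016, 0.006], 0.67)]
top [0.167 0.021 1.645] [ 0.71486087 -0.69014857  0.07870062 -0.08046806] [[503.5, 0.0, 275.9], [0.0, 503.5, 210.6], [0.0, 0.0, 1.0]]
tile_hole [([0.559, 0.014, 0.145], 0.89)]
tile [([0.541, 0.014, 0.141], 0.51), ([0.578, 0.076, 0.002], 0.2)]
peg_tip [([0.594, 0.081, 0.222], 0.57)]
peg [([0.635, 0.08, 0.2], 0.47)]
cap_top [([0.72, 0.091, 0.036], 0.48), ([0.73, -0.005, 0.032], 0.48), ([0.571, -0.135, 0.037], 0.47), ([0.536, 0.015, 0.148], 0.38)]
stand [([0.577, 0.073, 0.004], 0.92)]
blue_bottle [([0.534, 0.011, 0.012], 0.66)]
```

View pics/side0.png

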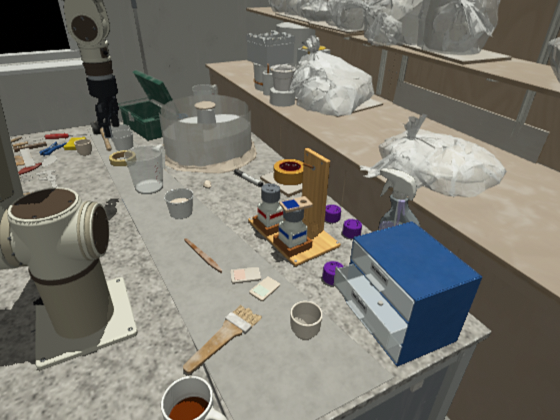

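View pics/top0.png

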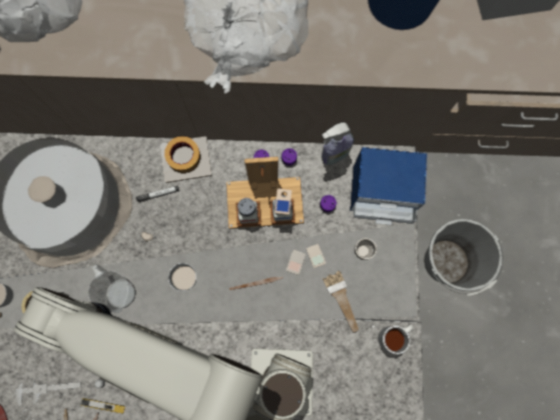

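```bash
cat > h.py <<'E'
import numpy as np, cv2
from scipy.spatial.transform import Rotation as R
from workcell import telemetry, camera, camera_params, boxes_of, cut_out, spot_point, bot
def pose():
    o=telemetry.get_obs(); return np.array(o['eef_pos']),R.from_quat(o['tool_rot'])
def rel(target,yax=None):
    """shift (units) to TCP target; yax = world angle wanted for the tool's y line"""
    p,r=pose(); s=r.inv().apply(np.array(target)-p)/.15; t=0
    if yax is not None:
        y=r.apply([0,1,0]); d=yax-np.arctan2(y[1],y[0]); d=(d+np.pi/2)%np.pi-np.pi/2
        t=-d/np.pi      # tool z points down
    print('shift',np.round(s,3),'turn',round(t,3))
def ray(cam,uv,p=None):
    p=p or camera_params(cam); A=p['attitude']; A=np.array(A)
    r=R.from_quat(A) if A.shape==(4,) else R.from_matrix(A)
    d=r.apply(np.linalg.inv(p['camera_matrix'])@[uv[0],uv[1],1]); return np.array(p['eye']),d
def meet(rays):
    M=np.zeros((3,3));b=np.zeros(3)
    for e,d in rays:
        d=d/np.linalg.norm(d);P=np.eye(3)-np.outer(d,d);M+=P;b+=P@e
    return np.linalg.solve(M,b)
def onz(cam,uv,z,p=None):
    e,d=ray(cam,uv,p); return e+d*(z-e[2])/d[2]
def proj(cam,X,p=None):
    p=p or camera_params(cam); c=R.from_quat(p['attitude']).inv().apply(np.array(X)-p['eye']); v=p['camera_matrix']@c; return v[:2]/v[2]
def look(t,cam): return [(np.round(d['at'],3).tolist(),round(d['conf'],2)) for d in spot_point(t,cam)]
E
python3 - <<'E'
from h import *
p,r=pose(); q=camera_params('wrist'); print(r.inv().apply(q['eye']-p),(r.inv()*R.from_quat(q['attitude'])).as_matrix().round(2),q['camera_matrix'])
rel([0.42,0.014,0.36],np.pi/2)
im=cv2.imread('pics/side0.png')[150:270,240:380]; cv2.imwrite('pics/crop0.png',cv2.resize(im,None,fx=5,fy=5,interpolation=2))
E
```

```text
[ 0.06451026  0.0016256  -0.12091658] [[ 0.   -0.97 -0.26]
 [ 1.    0.    0.  ]
 [-0.   -0.26  0.97]] [[312.43055445   0.         283.3598787 ]
 [  0.         312.43055445 210.25630297]
 [  0.           0.           1.        ]]
shift [-2.601 -2.291 -0.711] turn -0.111
```

View pics/crop0.png

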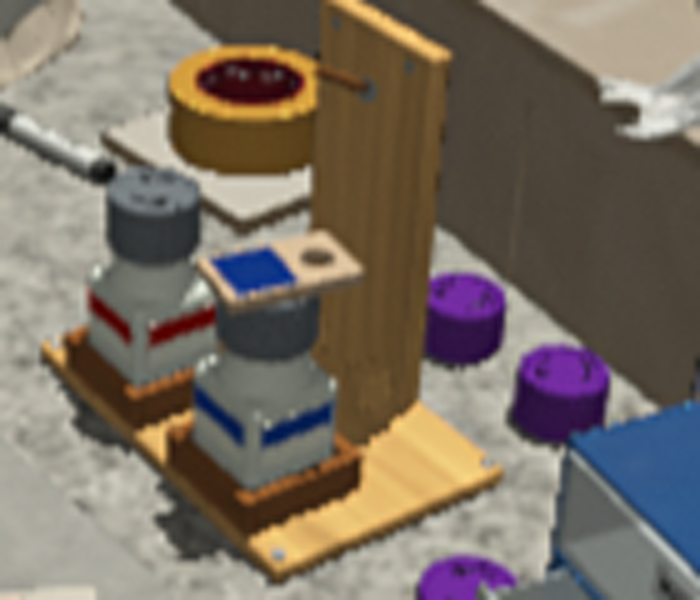

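The five cap-shaped things in the side view are: purple caps at (333,272), (352,228) and (333,213), which are the wrong colour; the grey cap at (270,190), which is on the red bottle; and the grey cap at (293,215). The last one is the cap meant. It is on the blue-banded bottle with the tile (blue patch, hole end away from the robot) on top, and the crop confirms it. The peg tip is near crop (318,70), which is side (304,164).

```bash
python3 -m creep '1 -0.3 -0.25 -0.3 -0.05; 1 -0.6 -0.5 -0.6 -0.111; 1 -0.8 -0.75 -0.71 -0.111; 1 -1 -1 -0.71 -0.111; 1 -1 -1 -0.71 -0.111'; python3 -c "
from h import *
rel([0.42,0.014,0.36],np.pi/2)"
```

```text
clock: 1.42
eef_pos: [0.2614, 0.2753, 0.3612]
tool_rot: [0.003, 1.0, 0.001, 0.001]
ft_force: [0.7, 0.4, -0.8]
grip_width: 0.0853
grasp_force: 0.0
shift [-1.066 -1.736  0.007] turn -0.002
```

```bash
python3 -m creep '1 -0.25 -0.35 0 0; 1 -0.5 -0.7 0 0; 1 -0.75 -1 0 0; 1 -1 -1 0 0' >/dev/null; python3 -m creep '1 0 -0.37 0 0; 1 0 -0.74 0 0; 1 0 -0.74 0 0; 1 0 -0.74 0 0'; python3 - <<'E'
from h import *
im=camera('wrist');p=camera_params('wrist');cv2.imwrite('pics/w1.png',im[:,:,::-1])
np.save('w1p.npy',p,allow_pickle=True)
for t in ("tile_hole","tile","peg_tip","peg","stand","blue_bottle","cap"): print(t,look(t,'wrist'))
E
```

```text
clock: 2.42
eef_pos: [0.4108, 0.0176, 0.3596]
tool_rot: [-0.0, 1.0, 0.0, -0.0]
ft_force: [1.0, -0.1, 0.0]
grip_width: 0.0858
grasp_force: 0.0
tile_hole [([0.559, 0.015, 0.146], 0.91)]
tile [([0.543, 0.015, 0.142], 0.59)]
peg_tip []
peg []
stand [([0.574, 0.079, 0.0], 0.83), ([0.536, 0.012, 0.016], 0.6), ([0.304, 0.321, 0.008], 0.22)]
blue_bottle [([0.532, 0.012, 0.015], 0.69), ([0.534, 0.02, 0.11], 0.69)]
cap [([0.571, -0.135, 0.001], 0.91), ([0.536, 0.018, 0.108], 0.85), ([0.727, -0.005, 0.002], 0.53)]
```

View pics/w1.png

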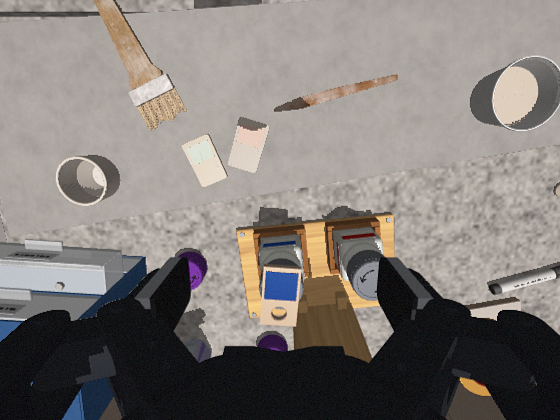

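```bash
python3 - <<'E'
from h import *
p=np.load('w1p.npy',allow_pickle=True).item()
m=cut_out('tile','wrist')
for d in m[:2]:
    c=max(cv2.findContours(d['pixels'].astype(np.uint8),0,1)[0],key=cv2.contourArea)[:,0]
    w=np.array([onz('wrist',u,.150,p)[:2] for u in c.astype(float)],np.float32)
    print(d['conf'],c.min(0),c.max(0),cv2.minAreaRect(w*1000),cv2.boxPoints(cv2.minAreaRect(w*1000)).round())
a=onz('wrist',(238,228),.012,p);b=onz('wrist',(393,213),.012,p);print('near edge',a,b,np.degrees(np.arctan2(-(b-a)[0],(b-a)[1])),np.linalg.norm(b-a))
g=cv2.imread('pics/w1.png')
cv2.imwrite('pics/w1c.png',cv2.resize(g[200:370,220:420],None,fx=4,fy=3.5,interpolation=2)[:600])
# side/top: mask of tile and top-edge of board
t=cv2.imread('pics/top0.png')[145:240,215:315]; s=cv2.imread('pics/side0.png')[140:270,240:350]
cv2.imwrite('pics/both.png',np.hstack([cv2.resize(t,(400,380),interpolation=2),cv2.resize(s,(400,380),interpolation=2)]))
E
```

```text
0.74 [260 264] [301 326] ((540.7687377929688, 15.711607933044434), (44.15272903442383, 80.00743865966797), 85.77129364013672) [[499.  -3.]
 [579.  -9.]
 [582.  35.]
 [503.  41.]]
near edge [ 0.50222772 -0.05192696  0.012     ] [0.47703751 0.19029915 0.012     ] 5.937110006509144 0.24353240339671114
```

View pics/w1c.png

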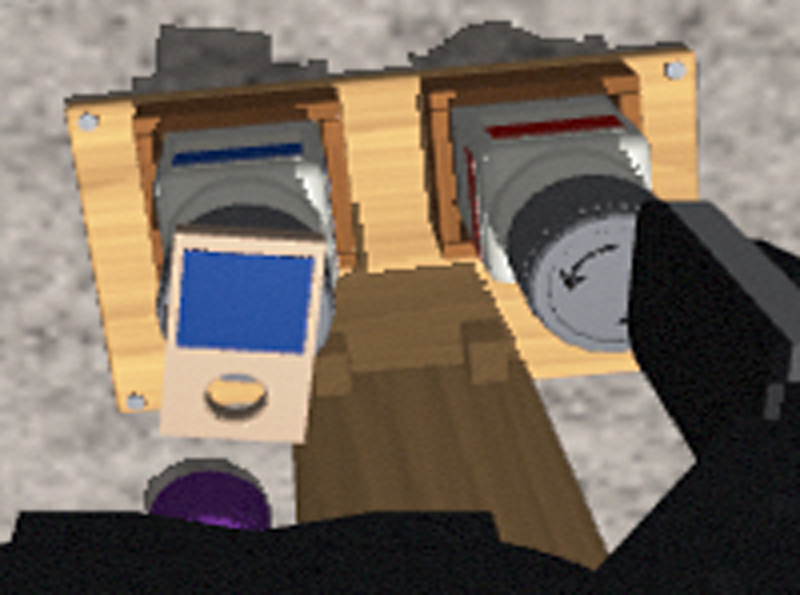

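```bash
python3 -m creep '1 -0.35 0 0 0.024; 1 -0.7 0 0 0.024; 1 -0.7 0 0 0.024; 1 -0.7 0 0 0.024'; python3 - <<'E'
from h import *
p=np.load('w1p.npy',allow_pickle=True).item()
print('w1 hole',onz('wrist',(279,313.7),.150,p),'far',onz('wrist',(278.5,325.5),.150,p))
im=camera('wrist');p=camera_params('wrist');cv2.imwrite('pics/w2.png',im[:,:,::-1])
np.save('w2p.npy',p,allow_pickle=True)
for t in ("tile_hole","tile","peg_tip","peg","stand"): print(t,look(t,'wrist'))
for d in cut_out('tile','wrist')[:1]:
    c=max(cv2.findContours(d['pixels'].astype(np.uint8),0,1)[0],key=cv2.contourArea)[:,0]
    w=np.array([onz('wrist',u,.150,p)[:2] for u in c.astype(float)],np.float32)
    print(d['conf'],c.min(0),c.max(0),cv2.minAreaRect(w*1000),cv2.boxPoints(cv2.minAreaRect(w*1000)).round())
cv2.imwrite('pics/w2c.png',cv2.resize(im[200:380,200:400,::-1],None,fx=4,fy=3.3,interpolation=2))
E
```

```text
clock: 3.38
eef_pos: [0.5151, 0.0173, 0.3593]
tool_rot: [0.037, 0.999, -0.0, -0.001]
ft_force: [-0.1, 0.7, -0.8]
grip_width: 0.0855
grasp_force: 0.0
w1 hole [0.56478342 0.0145006  0.15      ] far [0.58111511 0.01387653 0.15      ]
tile_hole [([0.559, 0.014, 0.146], 0.56), ([0.532, 0.012, 0.014], 0.17)]
tile [([0.544, 0.013, 0.143], 0.9)]
peg_tip [([0.522, 0.131, 0.01], 0.71), ([0.596, 0.078, 0.219], 0.68)]
peg [([0.636, 0.078, 0.203], 0.8)]
stand [([0.575, 0.079, -0.001], 0.93), ([0.593, 0.078, 0.22], 0.19)]
0.82 [262 178] [303 245] ((542.2870483398438, 15.31972599029541), (45.26210021972656, 76.34722900390625), 85.76581573486328) [[503.  -4.]
 [579. -10.]
 [582.  35.]
 [506.  41.]]
```

View pics/w2.png

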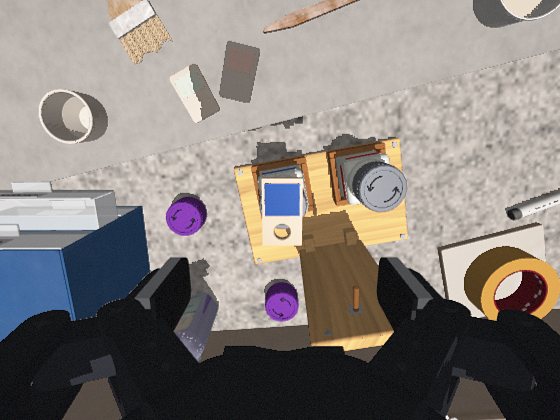

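```bash
python3 - <<'E'
from h import *
p1=np.load('w1p.npy',allow_pickle=True).item();p2=np.load('w2p.npy',allow_pickle=True).item()
print('hole',meet([ray('wrist',(279,313.5),p1),ray('wrist',(282,231),p2)]))
im=cv2.imread('pics/w2.png')
for uv in [(357,288),(356,289)]:
    print('tip z.2225',onz('wrist',uv,.2225,p2),'tri',meet([ray('wrist',uv,p2),ray('side',(304,164))]))
base=np.array([.635,.0805,.2]);
for b in ([.635,.081,.2],[.632,.0795,.2]):
    t=np.array(b)+np.r_[-.039*np.array([.9947,.103]),.0225]
    print(b,t,proj('wrist',b,p2),proj('wrist',t,p2),proj('side',b),proj('side',t),proj('top',t))
# pixels of peg: crops side by side
s=cv2.imread('pics/side0.png')[145:185,285:335]
cv2.imwrite('pics/pg.png',np.hstack([cv2.resize(im[265:325,335:380],(375,500),interpolation=2),cv2.resize(s,(400,500),interpolation=2)]))
rel([.5143,.0174,.150-.005],np.pi/2-.073)
E
```

```text
hole [0.56266617 0.01399373 0.15286669]
tip z.2225 [0.5991106  0.08007379 0.2225    ] tri [0.60126361 0.08088964 0.21877295]
tip z.2225 [0.60006475 0.07914427 0.2225    ] tri [0.60120481 0.07989452 0.21950236]
[0.635, 0.081, 0.2] [0.5962067 0.076983  0.2225   ] [353.33251361 308.56871123] [353.57911051 285.37589409] [314.10957178 167.68926554] [303.19210728 163.71347034] [261.27351478 176.05151575]
[0.632, 0.0795, 0.2] [0.5932067 0.075483  0.2225   ] [351.80572863 306.0601009 ] [351.88337632 282.52778776] [313.47604619 168.1295609 ] [302.51596987 164.15777089] [261.74033242 177.04578317]
shift [7.000e-03 1.000e-03 1.438e+00] turn -0.0
```

View pics/pg.png

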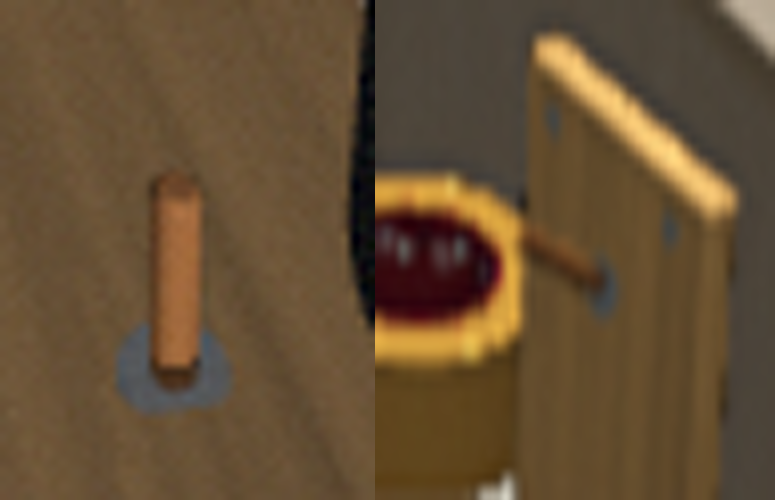

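```bash
python3 -c "
from h import *
rel([.5094,.0177,.158],np.pi/2-.073)"
```

```text
shift [4.000e-02 1.000e-03 1.352e+00] turn -0.0
```

```bash
python3 -m creep '1 0.04 0 0.3 0; 1 0.04 0 0.6 0; 1 0.04 0 0.9 0; 1 0.04 0 1 0; 1 0.04 0 1 0; 1 0.04 0 1 0'; python3 -c "
from h import *
rel([.5094,.0177,.158],np.pi/2-.073)"
```

```text
clock: 4.47
eef_pos: [0.5109, 0.0177, 0.2119]
tool_rot: [0.037, 0.999, 0.0, 0.002]
ft_force: [0.1, 0.5, 0.4]
grip_width: 0.0858
grasp_force: 0.0
shift [ 0.012 -0.001  0.359] turn -0.0
```

```bash
python3 -m creep '1 0.01 0 0.2 0; 1 0.01 0 0.36 0; 1 0.01 0 0.36 0; 0.4 0.01 0 0.36 0; 0.4 0.01 0 0.36 0; 0.4 0.01 0 0.36 0; 0.4 0.01 0 0.36 0; 0.4 0.01 0 0.36 0; 0.4 0.01 0 0.36 0'; python3 -m creep '0.4 0 0 0 0; 0.4 0 0 0 0;0.4 0 0 0 0;0.4 0 0 0 0'
```

```text
clock: 5.6
eef_pos: [0.5089, 0.0177, 0.1565]
tool_rot: [0.037, 0.999, 0.0, 0.001]
ft_force: [1.1, 0.1, 4.9]
grip_width: 0.0424
grasp_force: 60.6
clock: 6.1
eef_pos: [0.5089, 0.0177, 0.1564]
tool_rot: [0.037, 0.999, 0.0, 0.001]
ft_force: [0.5, -1.0, 5.2]
grip_width: 0.0422
grasp_force: 60.6
```

```bash
python3 -m creep '0.4 0 0 -0.1 0; 0.4 0 0 -0.3 0; 0.4 0 0 -0.55 0; 0.4 0 0 -0.72 0; 0.4 0 0 -0.72 0; 0.4 0 0 -0.72 0;0.4 0 0 -0.72 0'; python3 - <<'E'
from h import *
im=[]
P,r=pose()
for c in ('side','top','wrist'):
    im.append(camera(c))
    print(c,look('tile_hole',c),look('tile',c))
h=r.apply([-.0557,0,.0105])+P; print('pred hole',h,proj('side',h))
a=im[0][100:240,230:370,::-1];b=im[2][150:380,180:400,::-1]
cv2.imwrite('pics/lift.png',np.hstack([cv2.resize(a,(400,400),interpolation=2),cv2.resize(b,(400,400),interpolation=2)]))
tip=np.array([.598,.0795,.2225]);u=np.array([np.cos(.103),np.sin(.103),0])
hc=tip+.004*u; tcp=hc-.0557*u; tcp[2]=.2632; print(tcp); rel(tcp,np.pi/2+.103)
E
```

```text
clock: 6.98
eef_pos: [0.5071, 0.0177, 0.2622]
tool_rot: [0.037, 0.999, -0.0, -0.002]
ft_force: [-0.0, -0.6, -0.5]
grip_width: 0.0418
grasp_force: 60.8
side [([0.561, 0.012, 0.249], 0.79)] [([0.542, 0.016, 0.247], 0.69)]
top [] []
wrist [] [([0.539, 0.017, 0.249], 0.86)]
pred hole [0.56258315 0.01355159 0.25149083] [305.14758353 166.17132518]
[0.546574   0.07418431 0.2632    ]
shift [-0.228  0.395  0.004] turn -0.056
```

View pics/lift.png

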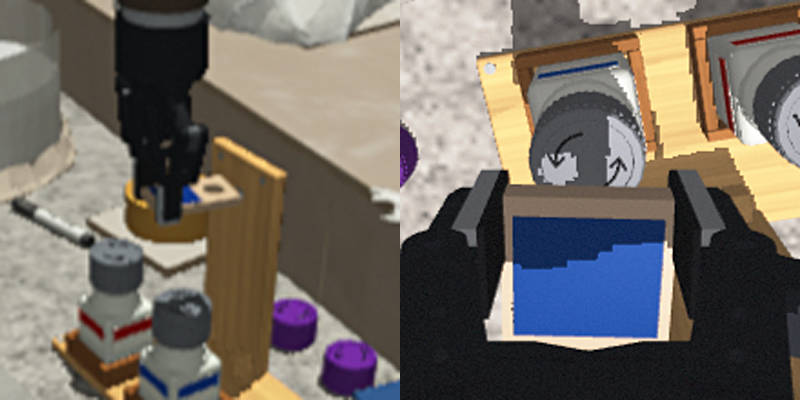

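```bash
python3 -m creep '0.4 -0.08 0.15 0 -0.02; 0.4 -0.15 0.3 0 -0.04; 0.4 -0.2 0.37 0 -0.056; 0.4 -0.23 0.395 0 -0.056; 0.4 -0.23 0.395 0 -0.056; 0.4 -0.23 0.395 0 -0.056; 0.4 -0.23 0.395 0 -0.056'; python3 - <<'E'
from h import *
im=[camera('side'),camera('top')]
P,r=pose(); h=r.apply([-.0557,0,.0105])+P; print('pred hole',h,proj('side',h),proj('top',h),'tip',proj('side',[.598,.0795,.2225]))
print(look('tile_hole','side'),look('tile_hole','top'),look('peg_tip','side'))
rel([.5466,.0742,.2632],np.pi/2+.103)
a=im[0][120:200,260:350,::-1];b=im[1][140:230,230:310,::-1]
cv2.imwrite('pics/over.png',np.hstack([cv2.resize(a,(450,400),interpolation=2),cv2.resize(b,(350,400),interpolation=2)]))
E
```

```text
clock: 8.3
eef_pos: [0.5467, 0.0737, 0.264]
tool_rot: [-0.05, 0.999, -0.0, 0.0]
ft_force: [-0.1, -0.3, -0.3]
grip_width: 0.0421
grasp_force: 60.9
pred hole [0.60214682 0.07947334 0.2534642 ] [305.20462847 152.43279125] [260.20981345 170.93611624] tip [303.28760658 163.20659183]
[([0.602, 0.075, 0.248], 0.55)] [] [([0.594, 0.078, 0.222], 0.81)]
shift [0.001 0.001 0.005] turn -0.001
```

View pics/over.png

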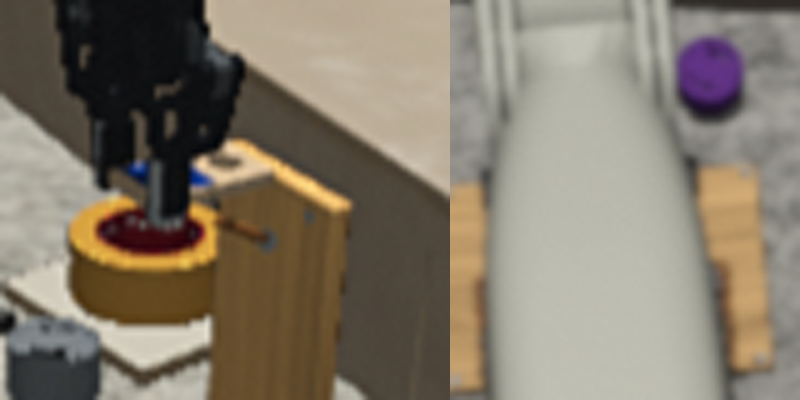

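```bash
python3 -m creep '0.4 0 0 0.08 0; 0.4 0 0 0.15 0; 0.4 0 0 0.15 0;0.4 0 0 0.15 0'; for i in 1 ; do python3 -m creep '0.4 0 0 0.02 0; 0.4 0 0 0.02 0;0.4 0 0 0.02 0'; done;  python3 -m creep '0.4 0 0 0.015 0; 0.4 0 0 0.015 0;0.4 0 0 0.015 0'
```

```text
clock: 9.05
eef_pos: [0.5468, 0.0743, 0.2411]
tool_rot: [-0.051, 0.999, -0.0, -0.0]
ft_force: [-0.2, 0.2, -0.9]
grip_width: 0.0424
grasp_force: 60.9
clock: 9.43
eef_pos: [0.547, 0.0742, 0.2384]
tool_rot: [-0.051, 0.999, 0.0, 0.0]
ft_force: [0.1, 0.6, -1.4]
grip_width: 0.0423
grasp_force: 60.9
clock: 9.8
eef_pos: [0.5469, 0.0742, 0.2361]
tool_rot: [-0.051, 0.999, 0.0, 0.0]
ft_force: [-0.6, -0.8, -1.0]
grip_width: 0.0421
grasp_force: 60.9
```

```bash
for i in 1; do python3 -m creep '0.4 0 0 0.014 0; 0.4 0 0 0.014 0;0.4 0 0 0.014 0'; done; python3 -m creep '0.4 0 0 0.01 0; 0.4 0 0 0.01 0;0.4 0 0 0.01 0'; python3 - <<'E'
from h import *
im=camera('side'); print(look('peg_tip','side'),look('tile_hole','side'))
cv2.imwrite('pics/in.png',cv2.resize(im[135:185,270:340,::-1],(784,560),interpolation=2))
E
```

```text
clock: 10.18
eef_pos: [0.5469, 0.0742, 0.2339]
tool_rot: [-0.051, 0.999, -0.0, -0.0]
ft_force: [-0.4, -0.2, -0.8]
grip_width: 0.0423
grasp_force: 60.8
clock: 10.55
eef_pos: [0.547, 0.0742, 0.2327]
tool_rot: [-0.051, 0.999, 0.0, 0.0]
ft_force: [-0.3, -0.2, 0.5]
grip_width: 0.0423
grasp_force: 60.9
[([0.595, 0.08, 0.223], 0.58)] [([0.6, 0.078, 0.219], 0.74)]
```

View pics/in.png

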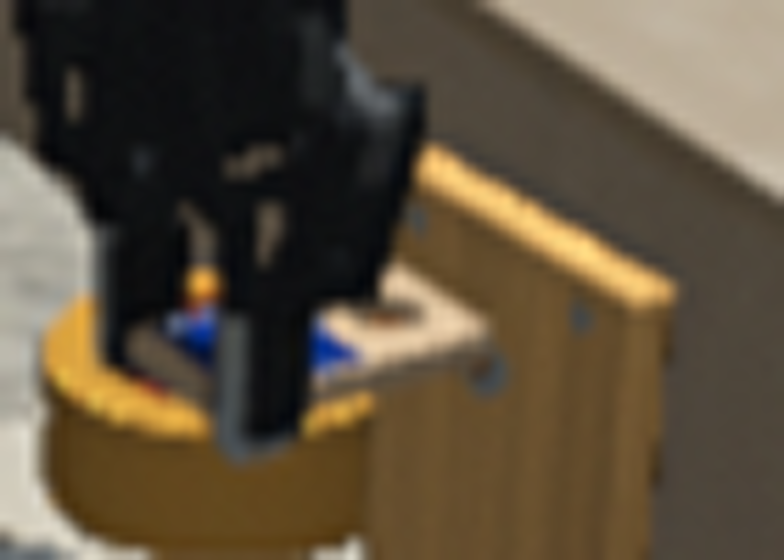

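```bash
python3 -m creep '0.4 0 0 0.01 0; 0.4 0 0 0.01 0;0.4 0 0 0.01 0'; python3 -m creep '0.4 0 0 0.008 0; 0.4 0 0 0.008 0;0.4 0 0 0.008 0'
```

```text
clock: 11.08
eef_pos: [0.5471, 0.0743, 0.2313]
tool_rot: [-0.051, 0.999, 0.0, 0.0]
ft_force: [0.6, 0.6, 1.7]
grip_width: 0.0422
grasp_force: 61.1
clock: 11.45
eef_pos: [0.5471, 0.0743, 0.2301]
tool_rot: [-0.051, 0.999, 0.0, 0.0]
ft_force: [1.0, 0.4, 3.6]
grip_width: 0.0427
grasp_force: 61.3
```

```bash
python3 -m creep '0.75 0 0 0 0; 0.75 0 0 0 0;0.75 0 0 0 0;0.75 0 0 0 0;0.75 0 0 0 0;0.75 0 0 0 0'; python3 - <<'E'
from h import *
im=camera('side'); print(look('peg_tip','side'),look('tile_hole','side'),look('tile','side'))
for d in cut_out('tile','side')[:2]:
    ys,xs=np.nonzero(d['pixels']); print(d['conf'],xs.min(),xs.max(),ys.min(),ys.max(),len(xs))
t=np.array([.598,.0795,.2225]); b=t+.045*np.array([.866*.9947,.866*.103,-.5])
for k in(0,.5,1): 
    X=t+(b-t)*k; print(k,X,proj('side',X),proj('side',X+[0,0,-.047]))
E
```

```text
clock: 12.2
eef_pos: [0.5469, 0.0742, 0.2297]
tool_rot: [-0.051, 0.999, 0.0, -0.0]
ft_force: [0.5, 0.3, -0.9]
grip_width: 0.0642
grasp_force: 0.0
[([0.597, 0.08, 0.222], 0.57), ([0.533, 0.009, 0.14], 0.36)] [([0.632, 0.082, 0.196], 0.83)] [([0.635, 0.084, 0.179], 0.51)]
0.57 305 318 161 188 271
0.43 278 306 221 247 621
0 [0.598  0.0795 0.2225] [303.28760658 163.20659183] [302.45383385 178.51692371]
0.5 [0.61738173 0.08150695 0.21125   ] [308.80524945 165.22656912] [307.85698319 180.27729927]
1 [0.63676346 0.08351391 0.2       ] [314.16767268 167.18972141] [313.11156024 181.98926918]
```

```bash
python3 -m creep '0.75 0 0 -0.2 0; 0.8 0 0 -0.4 0; 1 0.1 -0.1 -0.65 0; 1 0.25 -0.25 -0.75 0; 1 0.35 -0.4 -0.75 0;1 0.35 -0.4 -0.75 0;1 0.35 -0.4 -0.75 0'; python3 - <<'E'
from h import *
print(telemetry.get_obs()['joint_pos'])
for c in ('wrist','top','side'):
    im=camera(c); print(c,look('cap_top',c),look('cap',c),look('blue_bottle',c),look('tile_hole',c))
    if c=='wrist':
        p=camera_params(c); np.save('w3p.npy',p,allow_pickle=True); cv2.imwrite('pics/w3.png',im[:,:,::-1])
        for d in cut_out('cap',c)[:5]:
            cc=max(cv2.findContours(d['pixels'].astype(np.uint8),0,1)[0],key=cv2.contourArea)[:,0].astype(float)
            w=np.array([onz(c,u,.142,p)[:2] for u in cc],np.float32)
            print(round(d['conf'],2),cc.min(0),cc.max(0),im[d['pixels']].mean(0).round(),np.round(cv2.minEnclosingCircle(w*1000)[0]),cv2.fitEllipse(w*1000), cv2.minAreaRect(w*1000))
E
```

```text
clock: 13.32
eef_pos: [0.5009, 0.0095, 0.3422]
tool_rot: [-0.051, 0.999, 0.0, 0.0]
ft_force: [0.3, -0.4, -0.1]
grip_width: 0.0855
grasp_force: 0.0
[ 1.87329136e-02  2.23818489e-01  2.12026771e-01  1.55879110e+00
  3.68402613e-04 -8.25953034e-02]
wrist [([0.728, 0.002, 0.033], 0.61), ([0.57, -0.137, 0.035], 0.58), ([0.535, 0.012, 0.143], 0.56)] [([0.536, 0.018, 0.112], 0.92), ([0.728, -0.006, -0.0], 0.82), ([0.569, -0.135, 0.001], 0.66)] [([0.533, 0.012, 0.018], 0.88)] [([0.626, 0.087, 0.199], 0.92)]
0.83 [245. 294.] [278. 333.] [109.  51. 143.] [650.   4.] ((649.8818969726562, 0.6747585535049438), (38.57039260864258, 52.2697639465332), 85.8393783569336) ((650.0310668945312, 0.3694114685058594), (38.09933853149414, 52.43517303466797), 89.35308837890625)
0.74 [261. 193.] [309. 245.] [151. 151. 156.] [533.  16.] ((533.93408203125, 16.24939727783203), (52.1924934387207, 59.6652717590332), 96.50223541259766) ((533.3329467773438, 15.924980163574219), (58.158714294433594, 51.833457946777344), 5.893063545227051)
0.56 [158. 191.] [201. 231.] [117.  56. 152.] [535. -97.] ((535.2265014648438, -
[... 189 characters left out ...]
38. 168.] [408. 361.] [162. 131.  86.] [585.  61.] ((567.7445678710938, 64.48184967041016), (176.04208374023438, 247.25741577148438), 113.76513671875) ((591.7410278320312, 61.5785026550293), (235.7729949951172, 176.86668395996094), 6.164707660675049)
top [([0.57, -0.135, 0.037], 0.59), ([0.717, 0.092, 0.035], 0.57)] [([0.723, 0.087, 0.001], 0.52), ([0.571, -0.138, 0.001], 0.48)] [] [([0.628, 0.082, 0.2], 0.47)]
side [([0.535, 0.009, 0.141], 0.84), ([0.72, 0.089, 0.035], 0.77), ([0.573, -0.138, 0.035], 0.55)] [([0.534, 0.018, 0.11], 0.91), ([0.722, 0.095, -0.0], 0.57), ([0.536, 0.017, 0.012], 0.49)] [([0.537, 0.019, 0.011], 0.66)] [([0.631, 0.082, 0.198], 0.68), ([0.536, 0.013, 0.009], 0.19)]
```

```bash
python3 -c "
from h import *
rel([.536,.016,.133],np.pi/2+.103)"; 
```

```text
shift [-0.238  0.021  1.395] turn -0.001
```

```bash
python3 -m creep '1 -0.2 0.02 0.25 0; 1 -0.238 0.021 0.5 0; 1 -0.238 0.021 0.8 0; 1 -0.238 0.021 1 0; 1 -0.238 0.021 1 0; 1 -0.238 0.021 1 0;  1 -0.238 0.021 1 0'; python3 -c "
from h import *
rel([.536,.016,.133],np.pi/2+.103)"; 
```

```text
clock: 15.0
eef_pos: [0.5372, 0.016, 0.1943]
tool_rot: [-0.051, 0.999, -0.0, 0.002]
ft_force: [-0.4, 0.5, 0.1]
grip_width: 0.0854
grasp_force: 0.0
shift [0.009 0.001 0.408] turn -0.0
```

```bash
python3 -m creep '1 0.008 0 0.2 0; 1 0.008 0 0.35 0; 1 0.008 0 0.408 0; 1 0.008 0 0.408 0; 1 0.008 0 0.408 0; 0.5 0.008 0 0.408 0; 0.5 0.008 0 0.408 0; 0.5 0.008 0 0.408 0; 0.5 0.008 0 0.408 0;0.5 0.008 0 0.408 0'
```

```text
clock: 16.25
eef_pos: [0.5352, 0.0158, 0.1316]
tool_rot: [-0.051, 0.999, -0.0, 0.001]
ft_force: [0.1, -0.4, 5.2]
grip_width: 0.0525
grasp_force: 63.0
```

```bash
python3 -m creep '0.4 0 0 0.015 0; 0.4 0 0 0.03 0; 0.4 0 0 0.03 0; 0.4 0 0 0.03 0'
```

```text
clock: 16.75
eef_pos: [0.5353, 0.0158, 0.1279]
tool_rot: [-0.051, 0.999, -0.0, 0.001]
ft_force: [-2.3, 0.2, 10.8]
grip_width: 0.0525
grasp_force: 63.6
```

```bash
python3 -m creep '0.4 0 0 0.01 0; 0.4 0 0 0.01 0; 0.4 0 0 0.01 0'
```

```text
clock: 17.12
eef_pos: [0.5353, 0.0158, 0.1268]
tool_rot: [-0.051, 0.999, -0.0, 0.001]
ft_force: [-3.3, 0.5, 12.1]
grip_width: 0.0525
grasp_force: 63.7
```

```bash
python3 -m creep '0.4 0 0 0.004 0; 0.4 0 0 0.004 -0.05; 0.4 0 0 0.004 -0.1; 0.4 0 0 0.004 -0.15; 0.4 0 0 0.004 -0.2; 0.4 0 0 0.004 -0.25; 0.4 0 0 0.004 -0.3; 0.4 0 0 0.004 -0.34; 0.4 0 0 0.004 -0.34; 0.4 0 0 0.004 -0.34'; python3 -c "
from h import *
o=telemetry.get_obs(); print(o['ft_torque'],o['joint_pos'][5], pose()[1].apply([0,1,0]))"
```

```text
clock: 18.38
eef_pos: [0.5361, 0.0158, 0.1266]
tool_rot: [-0.552, 0.834, -0.001, 0.002]
ft_force: [-1.7, -0.1, 12.2]
grip_width: 0.0527
grasp_force: 63.9
[-0.11049766  0.35752357  0.08089801] -1.1400868644103164 [-0.92059443  0.39050148 -0.00380659]
```

```bash
python3 -m creep '0.4 0 0 -0.02 0; 0.4 0 0 -0.04 0; 0.4 0 0 -0.06 0; 0.4 0 0 -0.07 0; 0.4 0 0 -0.07 0; 0.4 0 0 -0.07 0'
```

```text
clock: 19.12
eef_pos: [0.5345, 0.0158, 0.1345]
tool_rot: [-0.552, 0.834, 0.0, -0.0]
ft_force: [1.5, -1.2, -0.1]
grip_width: 0.0524
grasp_force: 62.6
```

```bash
python3 -m creep '0.4 0 0 -0.05 0; 0.4 0 0 -0.1 0; 0.4 0 0 -0.15 0; 0.4 0 0 -0.15 0; 0.4 0 0 -0.15 0'; python3 - <<'E'
from h import *
im=camera('side');print(look('cap','side'),look('cap_top','side'),look('blue_bottle','side'),look('tile_hole','side'))
E
```

```text
clock: 19.75
eef_pos: [0.5345, 0.016, 0.1575]
tool_rot: [-0.552, 0.834, 0.0, -0.0]
ft_force: [0.7, 0.9, -0.5]
grip_width: 0.0527
grasp_force: 62.8
[([0.536, 0.018, 0.136], 0.83), ([0.729, -0.005, 0.001], 0.8), ([0.566, -0.136, -0.001], 0.67), ([0.721, 0.094, -0.001], 0.64)] [([0.72, 0.09, 0.033], 0.74), ([0.572, -0.141, 0.037], 0.73), ([0.532, 0.009, 0.163], 0.69), ([0.728, -0.001, 0.037], 0.68)] [([0.536, 0.019, 0.009], 0.63)] [([0.632, 0.08, 0.197], 0.52)]
```

The cap has risen to z 0.136 while the bottle has stayed at 0.009, so it is free. I'll lift it the rest of the way.

```bash
python3 -m creep '0.4 0 0 -0.1 0; 0.4 0 0 -0.2 0; 0.4 0 0 -0.3 0; 0.4 0 0 -0.38 0; 0.4 0 0 -0.42 0; 0.4 0 0 -0.42 0; 0.4 0 0 -0.42 0; 0.4 0 0 -0.42 0; 0.4 0 0 -0.42 0'; python3 - <<'E'
from h import *
for c in('side','wrist'):
    camera(c);print(look('cap',c)[:2],look('blue_bottle',c)[:2],look('tile_hole',c)[:1],look('red_bottle',c)[:1])
E
```

```text
clock: 21.12
eef_pos: [0.5345, 0.0159, 0.22]
tool_rot: [-0.552, 0.834, 0.0, -0.0]
ft_force: [-0.3, -0.7, -0.3]
grip_width: 0.0525
grasp_force: 62.8
[([0.535, 0.018, 0.198], 0.93), ([0.73, -0.005, 0.003], 0.81)] [([0.536, 0.018, 0.009], 0.79)] [([0.632, 0.081, 0.196], 0.71)] [([0.522, 0.124, 0.011], 0.57)]
[([0.57, -0.135, -0.001], 0.73), ([0.727, -0.006, 0.003], 0.68)] [([0.535, 0.011, 0.016], 0.72)] [] []
```

```bash
python3 -c "
from workcell import ticket
print(ticket.job_done())"
```

```text
the job is handed in; nothing more can be done
None
```

The job is handed in, but no verdict came back: by my last measurements, the tile hangs on the peg and the gripper holds the free cap about 7 cm above the neck, with the blue bottle in its well.

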